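Clear the brass offcuts from the bench plate

TASK

First turn the extractor's dial back to the long mark, so that the suction will not carry off the scrap. Then take the scraper block from its stand and wipe all five brass offcuts off the bench plate into the catch tray, without touching them with the gripper. Put the scraper back upright on its stand, and leave the jar, hammer and punch block alone.

Things in the scene. Friction and masses are not known exactly. Their poses are not given: they have to be found in the camera images.
- dial (a joint): angle (rad) of the extractor's black selector dial, 0 to 2.4, growing clockwise seen from above. At 0 its white pointer points along -x of switch_box. The long white mark (the one asked for) is at 0.4; two short marks are at 1.1 and 1.8. It starts between 1.1 and 1.8, turns on an upright axis and stays where it is left
- dial_grip (a point): on the dial's axis, 7 mm below the top of its finger bar, 81 mm above the table: the height to pinch at. The upright finger bar is 62 mm long, 14 mm thick, 30 mm high, over a round skirt 66 mm across whose top is 58 mm above the table. This frame turns with the dial: the bar lies along its x axis and the white pointer is at its -x end
- switch_box: fixed grey painted switch box that carries the dial, 110 x 120 x 50 mm (x, y, z); origin at the centre of its underside, the dial's axis above the origin
- bench_plate: fixed steel bench plate on a wooden plinth, 150 x 200 mm (x, y), top 40 mm above the table; origin at the centre of the underside. Steel lips 10 mm wide and 10 mm high run along both long sides (140 mm clear between them, along x); the +y and -y ends are open, one leads to the tray and the other to the stand
- tray: fixed grey open catch tray, 150 x 120 mm (x, y), 32 mm high, walls 4 mm; origin at the centre of its underside. It stands at one open end of the bench plate (either +y or -y end, it varies), parallel to it, its rim 8 mm under the plate's end and 2 mm below the plate
- stand: fixed flat pale wooden stand for the scraper, 150 x 120 x 32 mm (x, y, z), at the bench plate's other open end; origin at the centre of its underside
- scraper: loose wooden scraper block, standing upright on its stand: foot 126 x 28 x 36 mm (x, y, z) with a dark rubber edge at the bottom, and on it a grip 80 mm long (x), 24 mm thick (y), reaching from 36 to 92 mm above the underside; origin at the centre of the underside, 0.16 kg
- strip: brass offcut, a flat strip 42 x 16 x 7 mm (x, y, z), lying loose on the bench plate; origin at the centre of its underside
- square: brass offcut, a flat square 26 x 26 x 7 mm, lying loose on the bench plate; origin at the centre of its underside
- disc: brass offcut, a flat disc 28 mm across, 7 mm thick, lying loose on the bench plate; origin at the centre of its underside
- angle: brass offcut, a flat L shape 34 x 32 x 7 mm, lying loose on the bench plate; origin at the centre of its underside
- tee: brass offcut, a flat T shape 36 x 30 x 7 mm, lying loose on the bench plate; origin at the centre of its underside
- jar: bystander: amber glass jar, 60 mm across, 90 mm high, origin under its centre
- hammer: bystander: hammer lying on the table along its x axis, head towards +x
- punch_block: bystander: wooden block 80 x 110 x 50 mm with upright steel punches to about 110 mm, origin under its centre
Mind the look-alikes: they are no part of the job. What is shaped like the tee but red or turquoise is not meant.

How it is judged:
By the outcome, as a careful person would: the job done as asked, in the order asked, and still so for the second after the job is handed in, with the robot touching nothing.
It also fails if it takes over 61 s, if anything falls off the work surface, if the arm or the gripper's body presses on something with over 40 N, if the wrist force passes 120 N, or if a joint passes its speed limit or range.

ROBOT

A 7-joint arm with a two-finger parallel gripper is mounted at the origin on the work surface. World frame = base frame: x ahead of the robot, y to its left, z up, the work surface at z = 0. Lengths are in m, angles in rad, forces in N, time in s.
With the tool pointing down it reaches from about 0.425 to 1.025 m from the base axis. Payload 9.4 kg.
Tool frame: the origin (TCP) lies midway between the tips of the shut fingers; the grasp point (between the pads) lies 19 mm behind it; z points along the fingers, y is the line along which they close (so a half turn about z gives the same grasp; the last joint's range is limited). The gripper opens to 93 mm and grips with 3 to 60 N. Pads are 15 mm wide; open, the fingers measure 128 mm over their backs; the gripper's body (75 mm by 188 mm) begins 65 mm behind the grasp point.
Start: joints at [1.081, 0.599, -0.003, 1.599, 0.002, 0.943, -0.08], TCP at [0.291, -0.664, 0.219] pointing down, gripper open.
Joint ranges: [-2.57, 2.57], [-0.35, 1.97], [-1.29, 1.29], [0.11, 2.56], [-1.05, 4.19], [0.11, 1.86], [-2.63, 2.63]. Speed limits (rad/s): [2.22, 2.22, 3.01, 3.01, 3.14, 3.14, 3.14].

INTERFACE

Orientations are given as a 3x3 rotation matrix whose columns are the frame's x, y, z axes.
In Python, from rig import env gives the robot as it stands.
- The arm moves only by the tool drive_tool, never from a script. Its argument "plan" is a list of rows, each a list of 3 entries, a list of its own where there are three numbers: the opening, from 0 (shut) to 1 (fully open), then the shift along the tool's x, y, z in cm, then the turn about the tool's z in rad. In form: [[claw, [dx, dy, dz], yaw], ...]. A call has exactly 8 rows; each row is the pose to reach, as a shift and turn from the pose commanded when the call began, along the tool's axes at that moment; what a row does not reach only later rows make up. A row lasts 1/12 s, in which the tool goes at most 41.7 mm and 7.16 degrees, less where a joint would pass 70% of its speed; a pose out of reach is approached as far as the arm can. A call with a gripper value outside its range is refused whole. The fingers move at their own pace and stop on an object; the grip force is fixed at half the most. Time passes only in rows, so rows that repeat a pose let the fingers close, or fill a call up. It gives the time, the measured TCP pose, the force, the opening and the grip force at its end, in the units of the state.
- env.observe(): the state, without advancing time (a new reading comes with each control period).
- env.read_camera(name): name is "scene" or "top" or "wrist"; returns a dict with "img" (420x560x3 uint8, red, green, blue), "K" (3x3 intrinsics, pixels), "cam_to_world" (4x4, takes a point from camera to world coordinates). Camera axes: x right, y up, looking along -z (the intrinsics and any distortion apply to the point x, -y, -z); pixel columns grow to the right and rows downward; lengths in m; the calibration is good to about 2 mm. A picture is of the moment at which its call begins. There is no depth.
- env.close_job(): hands the job in; it is judged then, once.
The state is a dict: "time_s": time; "joints": joint angles; "joint_vel": joint speeds; "tau": joint torques, N m; "eef_pos": TCP position; "tcp_rot": TCP orientation; "wrist_force": force on the tool from outside, world axes, zero at the start; "moment": the same for the moment, N m; "gripper_width": opening from 0.0 (shut) to 1.0 (fully open); "finger_force": force on a finger pad.
Only numpy, scipy, OpenCV 4.12 (cv2) and the standard library are available. Lean on these libraries where they do the work, as an engineer would, in place of code of your own. Each camera call takes 0.05 s, during which the arm holds its last target. There are 200 camera calls.

## Working session

There is one attempt and no reset: what is moved stays moved. The work goes in short steps, Python scripts to look and compute and a tool call to move; the robot and the scene stay as the last step left them, time stands still between calls to the robot, and variables do not carry over. Pictures are saved under pics/ and viewed, at most 10 in all, crops included, and the job is handed in when it is done.

Besides the shell and the picture viewer there is one more tool, called after "Call:" as name([rows], argument=value, ...), one row to a line, values as JSON. drive_tool: Moves the arm, as the interface text tells. Its arguments: {"type":"object","properties":{"plan":{"type":"array"}},"required":["plan"]}

```bash
mkdir -p pics; cat > h.py <<'E'
import numpy as np, cv2
from rig import env
def grab(n,f=None):
    c=env.read_camera(n)
    if f: cv2.imwrite('pics/'+f,c['img'][:,:,::-1])
    np.savez('cam_'+n+'.npz',**{k:c[k] for k in('img','K','cam_to_world')})
    return c
def load(n): return dict(np.load('cam_'+n+'.npz'))
def ray(c,p):
    K=c['K'];T=c['cam_to_world'];d=np.linalg.inv(K)@[p[0],p[1],1.];return T[:3,3],T[:3,:3]@(d*[1,-1,-1])
def onz(c,p,z):
    o,d=ray(c,p);return o+d*(z-o[2])/d[2]
def proj(c,P):
    T=c['cam_to_world'];q=T[:3,:3].T@(np.array(P)-T[:3,3]);q=c['K']@(q*[1,-1,-1]);return q[:2]/q[2]
def tri(c1,p1,c2,p2):
    o1,d1=ray(c1,p1);o2,d2=ray(c2,p2);s=np.linalg.lstsq(np.c_[d1,-d2],o2-o1,rcond=None)[0]
    a=o1+s[0]*d1;b=o2+s[1]*d2;return (a+b)/2,np.linalg.norm(a-b)
E
python3 - <<'E'
from h import *
a=grab('top','top0.png');b=grab('scene','scene0.png')
for c in(a,b):print(c.keys(),c['K'].round(1).tolist(),c['cam_to_world'].round(3).tolist())
s=env.observe();print(s['eef_pos'],s['tcp_rot'],s['time_s'])
E
```

```text
dict_keys(['img', 'K', 'cam_to_world']) [[452.9, 0.0, 283.7], [0.0, 452.9, 206.7], [0.0, 0.0, 1.0]] [[0.015, 0.983, -0.183, 0.31], [-1.0, 0.015, -0.001, -0.043], [0.002, 0.183, 0.983, 1.13], [0.0, 0.0, 0.0, 1.0]]
dict_keys(['img', 'K', 'cam_to_world']) [[437.4, 0.0, 279.0], [0.0, 437.4, 214.6], [0.0, 0.0, 1.0]] [[-0.643, -0.461, 0.612, 1.12], [0.766, -0.399, 0.504, 0.462], [0.012, 0.793, 0.609, 0.679], [0.0, 0.0, 0.0, 1.0]]
[ 0.29065588 -0.66369744  0.21783397] [[ 9.15966954e-01  4.01253083e-01 -7.09205117e-04]
 [ 4.01253683e-01 -9.15966112e-01  1.25073876e-03]
 [-1.47745071e-04 -1.43020653e-03 -9.99998966e-01]] 0.1
```

View pics/top0.png

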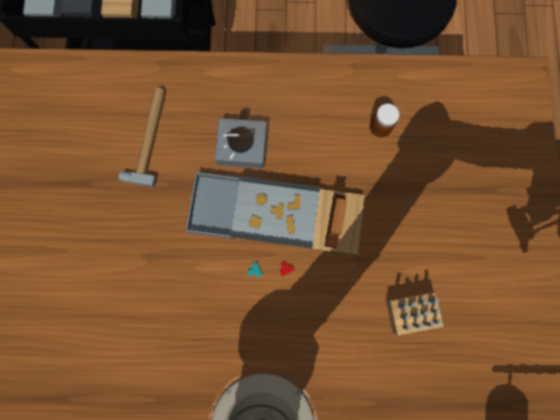

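View pics/scene0.png

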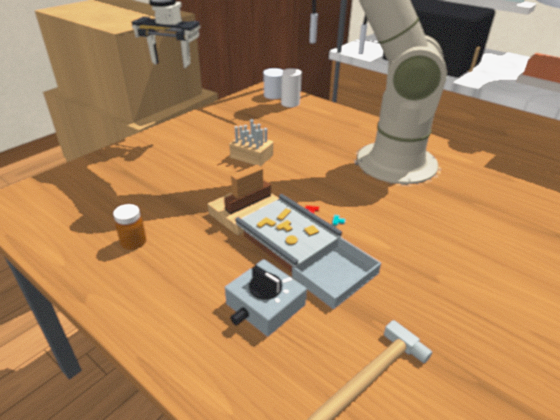

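The top view shows the switch box at about (242,141), the tray at (213,205), the plate with brass pieces at (277,211), and the stand with the scraper at (340,220). The tee-shaped look-alikes are turquoise at (256,270) and red at (287,268), both off the plate. The brass tee at (278,211) on the plate is the one meant. I'll enlarge both views to confirm this and to find the key edges.

```bash
python3 - <<'E'
from h import *
a=load('top')['img'][105:285,180:370,::-1]; cv2.imwrite('pics/t1.png',cv2.resize(a,None,fx=4,fy=3.3333,interpolation=cv2.INTER_CUBIC) if 0 else cv2.resize(a,None,fx=3.3,fy=3.3,interpolation=cv2.INTER_CUBIC))
b=load('scene')['img'][160:335,200:390,::-1]; cv2.imwrite('pics/s1.png',cv2.resize(b,None,fx=3.4,fy=3.4,interpolation=cv2.INTER_CUBIC))
E
```

```text
(no output)
```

View pics/t1.png

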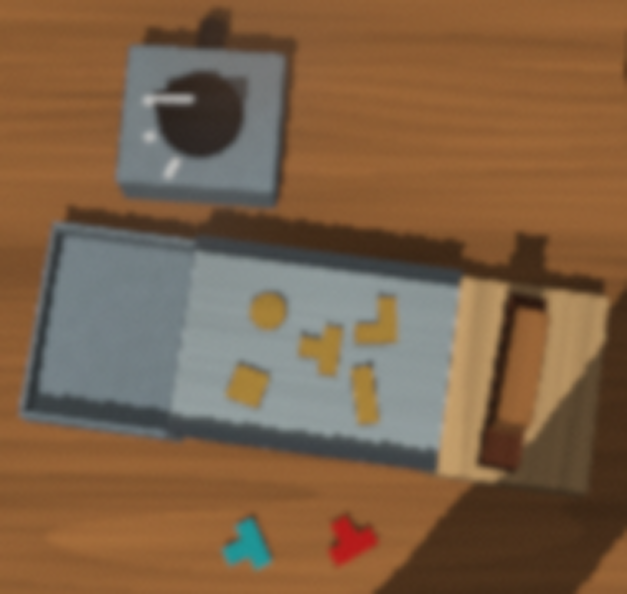

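View pics/s1.png

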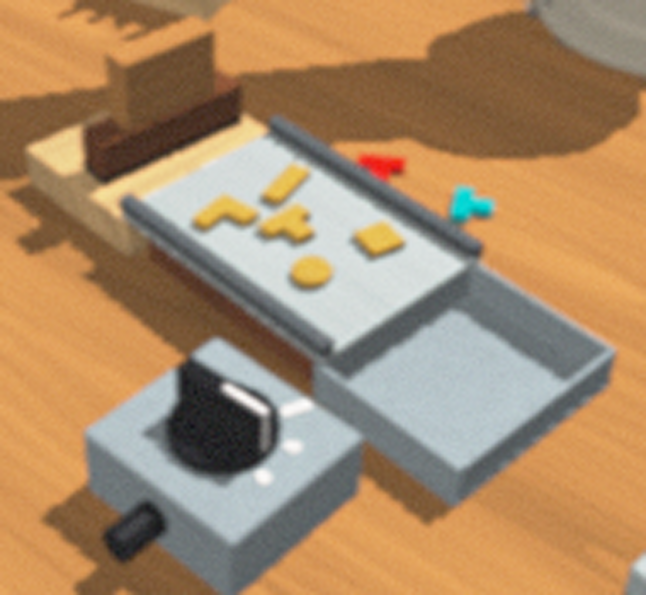

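The tee at crop (322,350) in the top view, (288,225) in the scene view, is brass and lies on the plate. The red and turquoise tees lie on the table beside it. The dial pointer runs (160,99)→(195,99), and the long mark is at crop (172,168). Next I'll get coarse positions from the two views.

```bash
python3 - <<'E'
from h import *
t=load('top');s=load('scene')
T=lambda p:(p[0]/3.3+180-.35,p[1]/3.3+105-.35)
S=lambda p:(p[0]/3.4+200-.35,p[1]/3.4+160-.35)
prs={'ptr_in':((195,99),(224,387)),'ptr_out':((158,99),(268,413)),'long':((172,168),(297,407)),'short1':((150,137),(292,446)),'short2':((148,100),(263,477)),
'boxA(+x+y)':((133,46),(235,540)),'boxB(+x-y)':((287,55),(87,433)),'boxC(-x-y)':((277,193),(217,340)),'boxD(-x+y)':((120,183),(360,440)),
'trayFarL':((55,224),(457,475)),'trayNearL':((22,413),(613,352)),
'plate_traycorner_near':((185,437),(478,247)),'plate_stand_far':((462,270),(130,200)),'plate_stand_near':((437,470),(275,120)),
'stand_far':((607,292),(30,155)),'grip_+x':((530,305),(107,60)),'grip_-x':((510,425),(212,33)),'footL+x':((0,0),(0,0))}
for k,(p,q) in prs.items():
    if p[0]: P,e=tri(t,T(p),s,S(q));print(k,P.round(4),round(e,4))
for n,p in dict(disc=(268,310),sq=(248,385),tee=(322,350),ang=(380,322),strip=(365,395)).items(): print(n,onz(t,T(p),.047).round(3))
for n,p in {'grip top A':(530,305),'B':(548,310),'C':(530,430),'D':(500,425)}.items(): print(n,onz(t,T(p),.124).round(3))
E
```

```text
ptr_in [0.68   0.0688 0.0856] 0.0007
ptr_out [0.679  0.0976 0.084 ] 0.0031
long [0.6381 0.0881 0.0498] 0.0006
short1 [0.6627 0.1052 0.0491] 0.0017
short2 [0.6916 0.1079 0.0498] 0.0014
boxA(+x+y) [0.7343 0.1225 0.048 ] 0.0017
boxB(+x-y) [0.7298 0.0052 0.0449] 0.0024
boxC(-x-y) [0.6214 0.0098 0.0431] 0.0009
boxD(-x+y) [0.6284 0.1277 0.0417] 0.0012
trayFarL [0.6003 0.1782 0.0248] 0.0019
trayNearL [0.454  0.1957 0.0274] 0.0
plate_traycorner_near [0.4351 0.076  0.0368] 0.0069
plate_stand_far [ 0.5612 -0.127   0.0482] 0.0061
plate_stand_near [ 0.4155 -0.1128  0.0439] 0.0028
stand_far [ 0.5515 -0.2391  0.027 ] 0.0038
grip_+x [ 0.5236 -0.1726  0.1233] 0.006
grip_-x [ 0.4391 -0.1565  0.1133] 0.0017
disc [0.531 0.014 0.047]
sq [0.475 0.027 0.047]
tee [ 0.501 -0.027  0.047]
ang [ 0.523 -0.069  0.047]
strip [ 0.469 -0.059  0.047]
grip top A [ 0.521 -0.17   0.124]
B [ 0.518 -0.182  0.124]
C [ 0.435 -0.169  0.124]
D [ 0.438 -0.149  0.124]
```

```bash
cat >> h.py <<'E'
def to(P,head=None):
    "shift (cm, tool axes) and yaw to reach TCP P with tool-x heading (deg)"
    s=env.observe();R=s['tcp_rot'];d=R.T@(np.array(P)-s['eef_pos'])*100
    h=np.degrees(np.arctan2(R[1,0],R[0,0]));y=0 if head is None else -np.radians((head-h+180)%360-180)
    print('t',round(s['time_s'],2),'at',s['eef_pos'].round(4),'head',h.round(2),'shift',d.round(2),'yaw',round(float(y),3),'F',s['wrist_force'].round(1),'w',round(float(s['gripper_width']),3),'tilt',R[2,:2].round(4))
E
python3 -c "
from h import *
to([.679,.067,.20],92)"
```

```text
t 0.1 at [ 0.2907 -0.6637  0.2178] head 23.66 shift [ 64.89 -51.34   1.85] yaw -1.193 F [-0.5 -0.4  0.3] w 0.996 tilt [-0.0001 -0.0014]
```

Call:
drive_tool([
  [1,[64.9,-51.3,1.8],-1.19],
  [1,[64.9,-51.3,1.8],-1.19],
  [1,[64.9,-51.3,1.8],-1.19],
  [1,[64.9,-51.3,1.8],-1.19],
  [1,[64.9,-51.3,1.8],-1.19],
  [1,[64.9,-51.3,1.8],-1.19],
  [1,[64.9,-51.3,1.8],-1.19],
  [1,[64.9,-51.3,1.8],-1.19],
])

```text
time_s: 0.77
eef_pos: [0.4478, -0.368, 0.2113]
tcp_rot: [[0.151, 0.988, -0.0], [0.988, -0.151, 0.0], [-0.0, -0.0, -1.0]]
wrist_force: [0.1, -0.6, -0.9]
gripper_width: 0.999
finger_force: 0.0
```

```bash
python3 -c "
from h import *
to([.679,.067,.20],92)"
```

```text
t 0.77 at [ 0.4478 -0.368   0.2113] head 81.29 shift [46.5  16.27  1.12] yaw -0.187 F [ 0.1 -0.6 -0.9] w 0.999 tilt [-0.     -0.0002]
```

Call:
drive_tool([
  [1,[46.5,16.3,1.1],-0.19],
  [1,[46.5,16.3,1.1],-0.19],
  [1,[46.5,16.3,1.1],-0.19],
  [1,[46.5,16.3,1.1],-0.19],
  [1,[46.5,16.3,1.1],-0.19],
  [1,[46.5,16.3,1.1],-0.19],
  [1,[46.5,16.3,1.1],-0.19],
  [1,[46.5,16.3,1.1],-0.19],
])

```text
time_s: 1.43
eef_pos: [0.6062, -0.0748, 0.2036]
tcp_rot: [[-0.032, 0.999, -0.001], [0.999, 0.032, -0.0], [-0.0, -0.001, -1.0]]
wrist_force: [0.4, -0.7, -0.7]
gripper_width: 1.0
finger_force: 0.0
```

```bash
python3 -c "
from h import *
to([.679,.067,.20],92)"
```

```text
t 1.43 at [ 0.6062 -0.0748  0.2036] head 91.83 shift [13.94  7.73  0.36] yaw -0.003 F [ 0.4 -0.7 -0.7] w 1.0 tilt [-0.0001 -0.0006]
```

Call:
drive_tool([
  [1,[13.9,7.7,0.4],0],
  [1,[13.9,7.7,0.4],0],
  [1,[13.9,7.7,0.4],0],
  [1,[13.9,7.7,0.4],0],
  [1,[13.9,7.7,0.4],0],
  [1,[13.9,7.7,0.4],0],
  [1,[13.9,7.7,0.4],0],
  [1,[13.9,7.7,0.4],0],
])

```text
time_s: 2.1
eef_pos: [0.6777, 0.0627, 0.1996]
tcp_rot: [[-0.03, 1.0, -0.001], [1.0, 0.03, -0.001], [-0.001, -0.001, -1.0]]
wrist_force: [-0.5, -0.4, -0.5]
gripper_width: 1.001
finger_force: 0.0
```

```bash
python3 -c "
from h import *
to([.679,.067,.20],92)
c=grab('wrist','w1.png');print(c['K'].tolist(),c['cam_to_world'].round(4).tolist())
for P in [(.679,.067,.081),(.638,.088,.05)]:print(proj(c,P))"
```

```text
t 2.1 at [0.6777 0.0627 0.1996] head 91.73 shift [ 0.42  0.14 -0.04] yaw -0.005 F [-0.5 -0.4 -0.5] w 1.001 tilt [-0.0012 -0.001 ]
[[338.0664576782842, 0.0, 275.7416980428541], [0.0, 338.0664576782842, 214.40415595271187], [0.0, 0.0, 1.0]] [[0.9995, -0.0301, -0.0082, 0.6744], [0.0312, 0.9527, 0.3022, 0.1482], [-0.0013, -0.3023, 0.9532, 0.3654], [0.0, 0.0, 0.0, 1.0]]
[278.52727142 204.68410079]
[235.57758616 172.89369989]
```

View pics/w1.png

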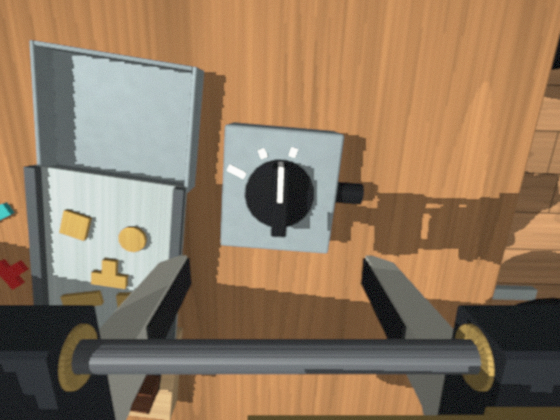

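The wrist view shows the box at (222–343,124–252) and the black skirt centred near (280,193). The pointer runs (280,163)–(281,203), the long mark is at (236,172), and the short marks are at (263,154) and (293,153). I'll measure the dial and box from this, then the plate and tray edges.

```bash
python3 - <<'E'
from h import *
c=load('wrist');im=c['img'];g=im.min(2)
roi=np.zeros(g.shape,np.uint8);roi[135:225,225:335]=1
w=((g>205)*roi).astype(np.uint8);n,l,st,ce=cv2.connectedComponentsWithStats(w)
comp={}
for i in range(1,n):
    if st[i,4]>12: print(st[i],ce[i].round(1))
b=((im.max(2)<60)*roi).astype(np.uint8);roi2=b*0;roi2[150:245,235:330]=1
b=((im.max(2)<70)*roi2).astype(np.uint8)|((w>0)&(cv2.circle(b*0,(280,193),33,1,-1)>0)).astype(np.uint8)
cn=max(cv2.findContours(b,cv2.RETR_EXTERNAL,cv2.CHAIN_APPROX_NONE)[0],key=cv2.contourArea)
print('circ',cv2.minEnclosingCircle(cn),cv2.boundingRect(cn))
pts=cn[:,0].astype(float);P=np.array([onz(c,p,.058)[:2] for p in pts])
for _ in range(4):  # circle fit with trimming
    A=np.c_[2*P,np.ones(len(P))];s=np.linalg.lstsq(A,(P**2).sum(1),rcond=None)[0];r=np.sqrt(s[2]+s[:2]@s[:2]);e=abs(np.hypot(*(P-s[:2]).T)-r);P=P[e<max(.0015,e.mean())]
print('axis',s[:2].round(4),'r',r.round(4),len(P))
for k,p,z in [('tip',(280,165),.088),('in',(280.8,203),.088),('long',(236,172),.05),('s1',(263,154),.05),('s2',(293,153),.05),('boxA',(343,133),.05),('boxB',(328,252),.05),('boxC',(222,244),.05),('boxD',(226,124),.05)]:
    q=onz(c,p,z)[:2];print(k,q.round(4),'head',np.degrees(np.arctan2(*(q-s[:2])[::-1])).round(1))
for k,p,z in [('tray L far',(34,43),.032),('tray R far',(202,68),.032),('plate L tray',(48,168),.04),('plate R tray',(176,185),.04)]: print(k,onz(c,p,z).round(4))
E
```

```text
[289 147   9  11  75] [292.8 152. ]
[258 148   9  11  76] [262.1 153.2]
[227 165  19  14 149] [235.9 171.4]
[278 167   5  36 159] [279.9 184.2]
circ ((279.1144104003906, 197.7194366455078), 37.77875900268555) (246, 160, 68, 76)
axis [0.68   0.0702] r 0.0315 142
tip [0.679 0.103] head 91.7
in [0.6808 0.0705] head 23.6
long [0.6384 0.0889] head 155.8
s1 [0.6635 0.1065] head 114.4
s2 [0.6912 0.1083] head 73.5
boxA [0.7358 0.1277] head 45.8
boxB [0.7313 0.0099] head -49.6
boxC [0.624  0.0152] head -135.5
boxD [0.6296 0.1323] head 129.0
tray L far [0.4567 0.196  0.032 ]
tray R far [0.6058 0.1801 0.032 ]
plate L tray [0.4552 0.0852 0.04  ]
plate R tray [0.5782 0.0722 0.04  ]
```

```bash
python3 -c "
from h import *
to([.680,.070,.062],93)"
```

```text
t 2.15 at [0.6778 0.0626 0.1998] head 91.7 shift [ 0.75  0.25 13.78] yaw -0.023 F [ 0.3 -1.1 -0.4] w 1.001 tilt [-0.001  -0.0006]
```

Call:
drive_tool([
  [1,[0.8,0.3,3.0],-0.02],
  [1,[0.8,0.3,6.0],-0.02],
  [1,[0.8,0.3,8.0],-0.02],
  [1,[0.8,0.3,9.0],-0.02],
  [1,[0.8,0.3,9.5],-0.02],
  [1,[0.8,0.3,9.5],-0.02],
  [1,[0.8,0.3,9.5],-0.02],
  [1,[0.8,0.3,9.5],-0.02],
])

```text
time_s: 2.82
eef_pos: [0.6819, 0.0727, 0.1064]
tcp_rot: [[-0.052, 0.999, 0.002], [0.999, 0.052, 0.0], [0.0, 0.002, -1.0]]
wrist_force: [0.4, -0.3, -0.2]
gripper_width: 1.001
finger_force: 0.0
```

```bash
python3 -c "
from h import *
to([.680,.070,.062],93)"
```

```text
t 2.82 at [0.6819 0.0727 0.1064] head 92.95 shift [-0.26 -0.21  4.44] yaw -0.001 F [ 0.4 -0.3 -0.2] w 1.001 tilt [0.0001 0.0021]
```

Call:
drive_tool([
  [1,[-0.2,-0.2,2.0],0],
  [1,[-0.2,-0.2,4.0],0],
  [1,[-0.2,-0.2,4.4],0],
  [1,[-0.2,-0.2,4.4],0],
  [1,[-0.2,-0.2,4.4],0],
  [1,[-0.2,-0.2,4.4],0],
  [0.6,[-0.2,-0.2,4.4],0],
  [0.3,[-0.2,-0.2,4.4],0],
])

```text
time_s: 3.48
eef_pos: [0.6797, 0.0708, 0.0619]
tcp_rot: [[-0.052, 0.999, 0.001], [0.999, 0.052, 0.0], [0.0, 0.001, -1.0]]
wrist_force: [-0.2, 0.0, -0.2]
gripper_width: 0.9
finger_force: 0.0
```

```bash
python3 -c "
from h import *
to([.680,.070,.062],93)"
```

```text
t 3.48 at [0.6797 0.0708 0.0619] head 92.97 shift [-0.08  0.03 -0.01] yaw -0.0 F [-0.2  0.  -0.2] w 0.9 tilt [0.0001 0.0014]
```

Call:
drive_tool([
  [0,[0,0,0],0],
  [0,[0,0,0],0],
  [0,[0,0,0],0],
  [0,[0,0,0],0],
  [0,[0,0,0],0],
  [0,[0,0,0],0],
  [0,[0,0,0],0],
  [0,[0,0,0],0],
])

```text
time_s: 4.15
eef_pos: [0.6791, 0.0707, 0.0608]
tcp_rot: [[-0.052, 0.999, -0.0], [0.999, 0.052, -0.0], [-0.0, -0.0, -1.0]]
wrist_force: [0.5, 0.0, 0.9]
gripper_width: 0.33
finger_force: 0.0
```

Call:
drive_tool([
  [0,[0,0,0],0],
  [0,[0,0,0],0],
  [0,[0,0,0],0],
  [0,[0,0,0],0],
  [0,[0,0,0],0],
  [0,[0,0,0],-0.05],
  [0,[0,0,0],-0.12],
  [0,[0,0,0],-0.2],
])

```text
time_s: 4.82
eef_pos: [0.6801, 0.0709, 0.061]
tcp_rot: [[-0.252, 0.968, 0.002], [0.968, 0.252, 0.0], [-0.0, 0.002, -1.0]]
wrist_force: [3.5, 1.0, -3.8]
gripper_width: 0.148
finger_force: 29.8
```

```bash
python3 -c "
from h import *
to([.680,.070,.062],154.8);print(env.observe()['finger_force'],env.observe()['moment'])"
```

```text
t 4.82 at [0.6801 0.0709 0.061 ] head 104.61 shift [-0.08 -0.03 -0.1 ] yaw -0.876 F [ 3.5  1.  -3.8] w 0.148 tilt [-0.0002  0.0017]
29.78621542453766 [ 0.00970143 -0.88596598 -0.07170214]
```

Call:
drive_tool([
  [0,[0,0,0],-0.12],
  [0,[0,0,0],-0.24],
  [0,[0,0,0],-0.36],
  [0,[0,0,0],-0.48],
  [0,[0,0,0],-0.6],
  [0,[0,0,0],-0.72],
  [0,[0,0,0],-0.82],
  [0,[0,0,0],-0.88],
])

```text
time_s: 5.48
eef_pos: [0.6789, 0.0698, 0.061]
tcp_rot: [[-0.907, 0.42, -0.001], [0.42, 0.907, -0.001], [0.0, -0.001, -1.0]]
wrist_force: [-0.5, -1.4, 1.4]
gripper_width: 0.152
finger_force: 29.8
```

Call:
drive_tool([
  [0,[0,0,0],0],
  [0,[0,0,0],0],
  [1,[0,0,0],0],
  [1,[0,0,0],0],
  [1,[0,0,0],0],
  [1,[0,0,0],0],
  [1,[0,0,0],0],
  [1,[0,0,0],0],
])

```text
time_s: 6.15
eef_pos: [0.6791, 0.0709, 0.0609]
tcp_rot: [[-0.905, 0.425, -0.0], [0.425, 0.905, 0.0], [0.0, 0.0, -1.0]]
wrist_force: [-0.2, 0.5, -0.2]
gripper_width: 0.53
finger_force: 0.0
```

```bash
python3 -c "
from h import *
to([.680,.070,.062],154.8)"
```

```text
t 6.15 at [0.6791 0.0709 0.0609] head 154.86 shift [-0.12 -0.04 -0.11] yaw 0.001 F [-0.2  0.5 -0.2] w 0.53 tilt [0.0001 0.    ]
```

Call:
drive_tool([
  [1,[0,0,-2],0],
  [1,[0,0,-5],0],
  [1,[0,0,-9],0],
  [1,[0,0,-13],0],
  [1,[0,0,-16],0],
  [1,[0,0,-17],0],
  [1,[0,0,-17],0],
  [1,[0,0,-17],0],
])

```text
time_s: 6.82
eef_pos: [0.6789, 0.0703, 0.2304]
tcp_rot: [[-0.905, 0.425, 0.0], [0.425, 0.905, -0.001], [-0.0, -0.0, -1.0]]
wrist_force: [-0.3, -0.2, 0.4]
gripper_width: 0.997
finger_force: 0.0
```

```bash
python3 - <<'E'
from h import *
to([.48,-.16,.25],169.3)
c=grab('wrist','w2.png');im=c['img']
u,v=proj(c,(.68,.07,.058)).astype(int);print(u,v)
w=(im.min(2)>200).astype(np.uint8);m=cv2.circle(w*0,(u,v),75,1,-1);n,l,st,ce=cv2.connectedComponentsWithStats(w*m)
for i in range(1,n):
    if st[i,4]>12:
        q=onz(c,ce[i],.05)[:2]-[.68,.07];print(st[i],ce[i].round(1),'head',np.degrees(np.arctan2(q[1],q[0])).round(1))
        P=np.array([onz(c,p[::-1],.088)[:2] for p in np.argwhere(l==i)]);d=P-P.mean(0);e=np.linalg.eigh(d.T@d);a=e[1][:,1];print('   axis',np.degrees(np.arctan2(a[1],a[0])).round(1))
E
```

```text
t 6.82 at [0.6789 0.0703 0.2304] head 154.84 shift [  8.21 -29.3   -1.94] yaw -0.252 F [-0.3 -0.2  0.4] w 0.997 tilt [-0.0003 -0.0005]
275 195
[272 141   8  18 126] [275.8 149.5] head 154.5
   axis 154.1
[297 160   9   9  59] [301.2 164.2] head 115.0
   axis 110.8
[273 170   5  32 124] [275.3 185.3] head 156.2
   axis 153.3
[310 184   9   8  55] [313.9 187.5] head 74.8
   axis 75.9
```

View pics/w2.png

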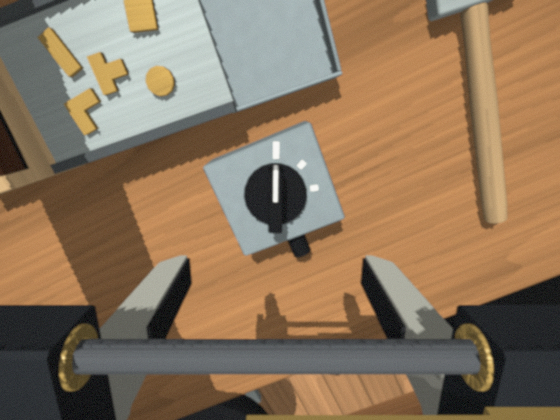

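The pointer (275,170–202) now lines up with the long mark at (276,150), with both headings near 154°. The dial is done, so I'm going to the scraper.

Call:
drive_tool([
  [1,[8.2,-29.3,-2],-0.25],
  [1,[8.2,-29.3,-2],-0.25],
  [1,[8.2,-29.3,-2],-0.25],
  [1,[8.2,-29.3,-2],-0.25],
  [1,[8.2,-29.3,-2],-0.25],
  [1,[8.2,-29.3,-2],-0.25],
  [1,[8.2,-29.3,-2],-0.25],
  [1,[8.2,-29.3,-2],-0.25],
])

```text
time_s: 7.53
eef_pos: [0.475, -0.1646, 0.2485]
tcp_rot: [[-0.981, 0.193, -0.007], [0.193, 0.981, -0.001], [0.006, -0.002, -1.0]]
wrist_force: [0.1, -0.9, 0.8]
gripper_width: 0.999
finger_force: 0.0
```

```bash
python3 - <<'E'
from h import *
to([.48,-.16,.25],169.3)
c=grab('wrist','w3.png')
for P in [(.48,-.165,.124),(.4155,-.113,.04),(.561,-.127,.04)]:print(proj(c,P).round())
E
```

```text
t 7.53 at [ 0.475  -0.1646  0.2485] head 168.88 shift [-0.4   0.54 -0.15] yaw -0.007 F [ 0.1 -0.9  0.8] w 0.999 tilt [ 0.0062 -0.0022]
[276. 214.]
[312. 126.]
[320. 251.]
```

View pics/w3.png

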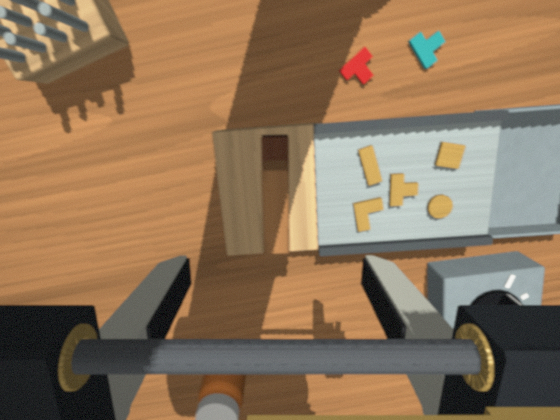

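The view shows the scraper's dark foot end at (263–288,135–160), its grip top at (265–288,165–248), the plate at (316–498,122–250), and its lips along the top and bottom. I'll enlarge it for edge measurement.

```bash
python3 - <<'E'
from h import *
b=load('wrist')['img'][105:265,205:525,::-1]; b=cv2.convertScaleAbs(b,alpha=1.3,beta=15); cv2.imwrite('pics/w3c.png',cv2.resize(b,None,fx=2.5,fy=2.5,interpolation=cv2.INTER_CUBIC))
E
```

```text
(no output)
```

View pics/w3c.png

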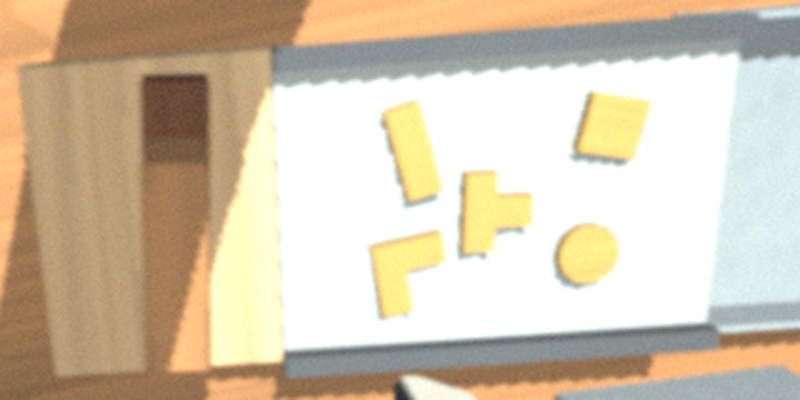

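```bash
python3 - <<'E'
from h import *
c=load('wrist');t=load('top');s=load('scene')
W=lambda p:(p[0]/2.5+205-.3,p[1]/2.5+105-.3)
S=lambda p:(p[0]/3.4+200-.35,p[1]/3.4+160-.35)
Q={'foot1':((143,75),.068),'foot2':((208,75),.068),'g-x,-y':((146,163),.124),'g-x,+y':((208,163),.124),'g+x,-y':((148,373),.124),'g+x,+y':((211,370),.124),
'pl -x st':((275,47),.05),'pl +x st':((287,375),.05),'pl +x tr':((718,345),.05),'pl -x out600':((600,25),.05),'in +x st':((287,352),.05),'in +x tr':((716,326),.05),
'floor st a':((275,200),.04),'floor tr a':((738,60),.04),'floor tr b':((708,318),.04),'stand -x-y':((22,67),.032),'stand +x-y':((57,375),.032),'st +x +y':((283,362),.032)}
for k,(p,z) in Q.items():print(k,onz(c,W(p),z).round(4))
# heights
for k,p,q in [('plate+x st',(287,375),(130,200)),('plate +x tr',(718,345),(330,345)),('plate -x st',(275,47),(275,120)),('grip -x+y',(208,163),(213,33)),('disc',(588,253),(311,271)),('stand+x-y',(57,375),(28,155))]:
    P,e=tri(c,W(p),s,S(q));print('tri',k,P.round(4),round(e,4))
E
```

```text
foot1 [ 0.4127 -0.1661  0.068 ]
foot2 [ 0.4177 -0.1405  0.068 ]
g-x,-y [ 0.4387 -0.1681  0.124 ]
g-x,+y [ 0.4428 -0.147   0.124 ]
g+x,-y [ 0.5161 -0.1833  0.124 ]
g+x,+y [ 0.5195 -0.16    0.124 ]
pl -x st [ 0.4131 -0.1106  0.05  ]
pl +x st [ 0.5611 -0.1287  0.05  ]
pl +x tr [0.5843 0.0697 0.05  ]
pl -x out600 [0.4302 0.0228 0.05  ]
in +x st [ 0.5496 -0.1269  0.05  ]
in +x tr [0.5746 0.0689 0.05  ]
floor st a [ 0.4797 -0.1202  0.04  ]
floor tr a [0.4572 0.085  0.04  ]
floor tr b [0.5748 0.0711 0.04  ]
stand -x-y [ 0.4012 -0.2197  0.032 ]
stand +x-y [ 0.5478 -0.2389  0.032 ]
st +x +y [ 0.5622 -0.1286  0.032 ]
tri plate+x st [ 0.5605 -0.1267  0.0478] 0.0047
tri plate +x tr [0.5845 0.07   0.0496] 0.0001
tri plate -x st [ 0.415  -0.1119  0.0443] 0.0048
tri grip -x+y [ 0.4444 -0.1479  0.1189] 0.0024
tri disc [0.5315 0.0146 0.0435] 0.0028
tri stand+x-y [ 0.5503 -0.2403  0.0254] 0.0005
```

```bash
python3 -c "
from h import *
to([.4785,-.1648,.075],169.3)"
```

```text
t 7.58 at [ 0.4752 -0.1649  0.2487] head 168.82 shift [-0.43  0.12 17.36] yaw -0.008 F [-1.6 -1.5 -0.9] w 1.002 tilt [ 0.006  -0.0024]
```

Call:
drive_tool([
  [1,[-0.2,0.1,3],0],
  [1,[-0.4,0.1,7],0],
  [1,[-0.4,0.1,10],0],
  [1,[-0.4,0.1,12.5],0],
  [1,[-0.4,0.1,13],0],
  [1,[-0.4,0.1,13],0],
  [1,[-0.4,0.1,13],0],
  [1,[-0.4,0.1,13],0],
])

```text
time_s: 8.25
eef_pos: [0.4853, -0.1593, 0.1219]
tcp_rot: [[-0.982, 0.187, 0.001], [0.187, 0.982, -0.0], [-0.001, 0.0, -1.0]]
wrist_force: [0.8, -0.3, 0.6]
gripper_width: 1.0
finger_force: 0.0
```

```bash
python3 -c "
from h import *
to([.4785,-.1648,.075],169.3)"
```

```text
t 8.25 at [ 0.4853 -0.1593  0.1219] head 169.2 shift [ 0.57 -0.67  4.69] yaw -0.002 F [ 0.8 -0.3  0.6] w 1.0 tilt [-0.0013  0.0001]
```

Call:
drive_tool([
  [1,[0.6,-0.7,2],0],
  [1,[0.6,-0.7,4],0],
  [1,[0.6,-0.7,4.7],0],
  [1,[0.6,-0.7,4.7],0],
  [1,[0.6,-0.7,4.7],0],
  [0,[0.6,-0.7,4.7],0],
  [0,[0.6,-0.7,4.7],0],
  [0,[0.6,-0.7,4.7],0],
])

```text
time_s: 8.92
eef_pos: [0.4778, -0.1654, 0.0747]
tcp_rot: [[-0.982, 0.188, 0.001], [0.188, 0.982, -0.0], [-0.001, -0.0, -1.0]]
wrist_force: [0.1, -1.4, -0.6]
gripper_width: 0.835
finger_force: 0.0
```

Call:
drive_tool([
  [0,[0,0,0],0],
  [0,[0,0,0],0],
  [0,[0,0,0],0],
  [0,[0,0,0],0],
  [0,[0,0,0],0],
  [0,[0,0,0],0],
  [0,[0,0,0],0],
  [0,[0,0,0],0],
])

```text
time_s: 9.58
eef_pos: [0.4773, -0.1652, 0.0739]
tcp_rot: [[-0.982, 0.188, -0.0], [0.188, 0.982, 0.0], [0.0, 0.0, -1.0]]
wrist_force: [0.1, -0.8, 0.3]
gripper_width: 0.259
finger_force: 2.0
```

```bash
python3 -c "
from h import *
to([.4785,-.1648,.075],169.3);print(env.observe()['finger_force'])"
```

```text
t 9.58 at [ 0.4773 -0.1652  0.0739] head 169.19 shift [-0.11  0.06 -0.11] yaw -0.002 F [ 0.1 -0.8  0.3] w 0.259 tilt [0.0001 0.    ]
2.0388267561793327
```

Call:
drive_tool([
  [0,[0,0,0],0],
  [0,[0,0,0],0],
  [0,[0,0,0],0],
  [0,[0,0,-1],0],
  [0,[0,0,-2],0],
  [0,[0,0,-3],0],
  [0,[0,0,-3],0],
  [0,[0,0,-3],0],
])

```text
time_s: 10.25
eef_pos: [0.4777, -0.1656, 0.1049]
tcp_rot: [[-0.982, 0.188, 0.002], [0.188, 0.982, -0.001], [-0.002, -0.0, -1.0]]
wrist_force: [0.1, 0.9, -1.5]
gripper_width: 0.259
finger_force: 29.9
```

```bash
python3 -c "
from h import *
to([.4870,-.1117,.105],173.2);print(env.observe()['finger_force'])"
```

```text
t 10.25 at [ 0.4777 -0.1656  0.1049] head 169.14 shift [ 0.11  5.47 -0.01] yaw -0.071 F [ 0.1  0.9 -1.5] w 0.259 tilt [-0.0019 -0.0004]
29.946189522743225
```

Call:
drive_tool([
  [0,[0.1,2.0,0],-0.03],
  [0,[0.1,4.0,0],-0.07],
  [0,[0.1,5.5,0],-0.07],
  [0,[0.1,5.5,0],-0.07],
  [0,[0.1,5.5,0],-0.07],
  [0,[0.1,5.5,0],-0.07],
  [0,[0.1,5.5,0],-0.07],
  [0,[0.1,5.5,0],-0.07],
])

```text
time_s: 10.92
eef_pos: [0.4863, -0.112, 0.1038]
tcp_rot: [[-0.993, 0.12, -0.0], [0.12, 0.993, -0.0], [0.0, -0.0, -1.0]]
wrist_force: [-0.0, 0.3, -1.2]
gripper_width: 0.259
finger_force: 29.9
```

```bash
python3 - <<'E'
from h import *
to([.4870,-.1117,.105],173.2);print(env.observe()['finger_force'])
c=grab('wrist')
b=c['img'][105:305,190:500,::-1]; b=cv2.convertScaleAbs(b,alpha=1.3,beta=15); cv2.imwrite('pics/w4c.png',cv2.resize(b,None,fx=2.5,fy=2.5,interpolation=cv2.INTER_CUBIC))
E
```

```text
t 10.92 at [ 0.4863 -0.112   0.1038] head 173.11 shift [-0.06  0.04 -0.12] yaw -0.002 F [-0.   0.3 -1.2] w 0.259 tilt [ 0.0004 -0.0004]
29.946046471595764
```

View pics/w4c.png

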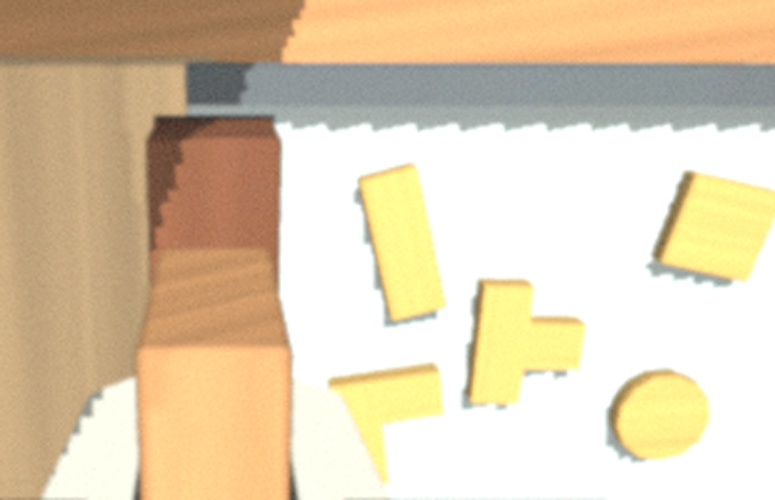

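The scraper sits parallel to the lip: its foot end is at y≈117 (bottom) and 137 (top), and the lip's inner edge is at y≈105. I'll compute the side gap.

```bash
python3 - <<'E'
from h import *
c=load('wrist');W=lambda p:(p[0]/2.5+190-.3,p[1]/2.5+105-.3)
ax=np.array([.993,-.1184]);ay=np.array([.1184,.993]);o=np.array([.4871,-.1196])
for k,p,z in [('footbot l',(155,117),.0615),('footbot r',(274,117),.0615),('foottop l',(148,137),.0975),('foottop r',(280,137),.0975),('lip in',(212,105),.05),('lip out',(212,63),.05),('lip out R',(770,63),.05),('strip',(360,180),.047),('ang',(330,382),.047)]:
    q=onz(c,W(p),z)[:2]-o;print(k,(q@ax).round(4),(q@ay).round(4))
E
```

```text
footbot l -0.0618 -0.0064
footbot r -0.0617 0.0227
foottop l -0.0621 -0.0053
foottop r -0.0621 0.0215
lip in -0.0634 0.0075
lip out -0.0739 0.0075
lip out R -0.0738 0.1485
strip -0.0433 0.047
ang 0.0156 0.0413
```

Call:
drive_tool([
  [0,[0,0,0.4],0],
  [0,[0,0,0.8],0],
  [0,[0,0,1.2],0],
  [0,[0,0,1.5],0],
  [0,[0,0,1.7],0],
  [0,[0,0,1.9],0],
  [0,[0,0,2.0],0],
  [0,[0,0,2.0],0],
])

```text
time_s: 11.63
eef_pos: [0.4866, -0.1109, 0.0837]
tcp_rot: [[-0.993, 0.118, -0.0], [0.118, 0.993, 0.0], [0.0, 0.0, -1.0]]
wrist_force: [0.4, 0.4, -0.9]
gripper_width: 0.254
finger_force: 29.9
```

```bash
python3 - <<'E'
from h import *
e=np.array([.4871,-.1196])+.200*np.array([.1184,.993])
to([*e,.084],173.2)
c=grab('wrist','w5.png')
b=c['img'][105:305,190:500,::-1]; cv2.imwrite('pics/w5c.png',cv2.resize(b,None,fx=2.5,fy=2.5,interpolation=cv2.INTER_CUBIC))
E
```

```text
t 11.63 at [ 0.4866 -0.1109  0.0837] head 173.2 shift [-0.16 19.15 -0.03] yaw 0.0 F [ 0.4  0.4 -0.9] w 0.254 tilt [0.0004 0.    ]
```

View pics/w5c.png

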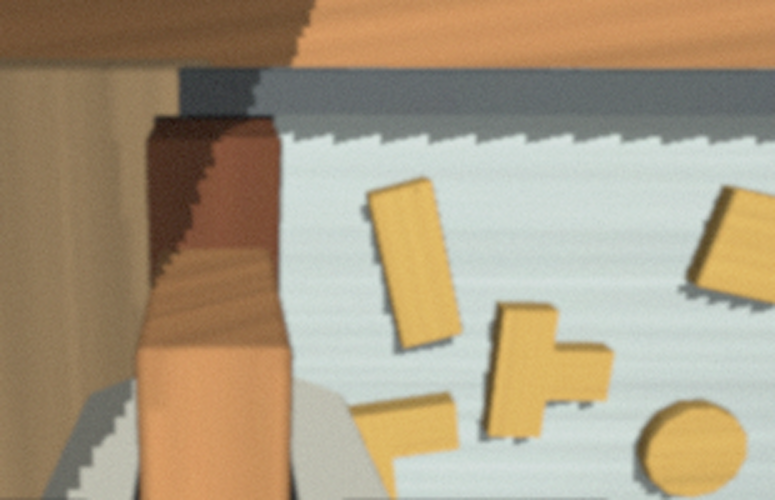

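The foot is down between the lips with no contact force. Its bottom end edge is at y≈117, next to the lip's inner edge. I'll get the gap from numbers.

```bash
python3 - <<'E'
from h import *
c=load('wrist');W=lambda p:(p[0]/2.5+190-.3,p[1]/2.5+105-.3)
ax=np.array([.993,-.1184]);ay=np.array([.1184,.993]);o=np.array([.4871,-.1196])
f=lambda q:((q[:2]-o)@ax).round(4)
print('cam',f(c['cam_to_world'][:3,3]),c['cam_to_world'][2,3])
for k,p,z in [('footbot',(212,117),.042),('foottop',(212,137),.078),('lip in',(290,117),.05),('lip in@.04',(290,117),.04),('lip out',(400,68),.05)]: print(k,f(onz(c,W(p),z)))
print('tcp',f(env.observe()['eef_pos']))
# dark->light profile across lip along columns
g=c['img'].mean(2)[125:165,:]
print(g[:,310:330].mean(1).round().astype(int).tolist());print(g[:,400:420].mean(1).round().astype(int).tolist())
for r in (125,135,145,155): print(r,f(onz(c,(315,r),.05)),f(onz(c,(405,r),.05)))
# +x lip in top view: profile along plate x axis at s=0.15
t=grab('top')
for s in(.12,.15,.18):
    print([(int(1000*x),t['img'][tuple(proj(t,[*(o+ax*x+ay*s),.05]).round().astype(int)[::-1])].mean().round().astype(int).item()) for x in np.arange(-.09,.0901,.003) if abs(x)>.05])
E
```

```text
cam -0.0871 0.24962737008172026
footbot -0.0617
foottop -0.0621
lip in -0.0627
lip in@.04 -0.0615
lip out -0.0739
tcp -0.0015
[148, 149, 149, 150, 151, 148, 136, 112, 99, 102, 106, 106, 106, 106, 105, 105, 106, 106, 106, 106, 106, 106, 106, 106, 107, 111, 118, 121, 121, 120, 121, 122, 124, 132, 148, 170, 193, 208, 215, 216]
[146, 142, 139, 136, 134, 133, 130, 117, 102, 101, 106, 106, 106, 106, 106, 105, 106, 106, 105, 106, 106, 105, 106, 105, 106, 109, 114, 119, 119, 119, 119, 120, 123, 135, 154, 176, 195, 210, 215, 215]
125 -0.0777 -0.0778
135 -0.0721 -0.0722
145 -0.0664 -0.0665
155 -0.0607 -0.0607
[(-90, 107), (-87, 107), (-83, 107), (-80, 96), (-77, 93), (-74, 84), (-71, 76), (-68, 71), (-65, 75), (-62, 82), (-59, 100), (-56, 131), (-53, 164), (-50, 164), (51, 159), (54, 159), (57, 160), (60, 148), (63, 122), (66, 87), (69, 70), (72, 70), (75, 68), (78, 52), (81, 49), (84, 49), (87, 48), (90, 49)]
[(-90, 108), (-87, 105), (-83, 101), (-80, 98), (-77, 97), (-74, 81), (-71, 74), (-68, 72), (-65, 72), (-62, 87), (-59, 120), (-56, 149), (-53, 164), (-50, 165), (51, 157), (54, 158), (57, 157), (60, 153), (63, 138), (66, 80), (69, 71), (72, 69), (75, 66), (78, 59), (81, 53), (84, 50), (87, 52), (90, 52)]
[(-90, 107), (-87, 102), (-83, 100), (-80, 99), (-77, 101), (-74, 98), (-71, 73), (-68, 72), (-65, 72), (-62, 77), (-59, 91), (-56, 151), (-53, 166), (-50, 167), (51, 156), (54, 156), (57, 155), (60, 149), (63, 128), (66, 95), (69, 75), (72, 72), (75, 68), (78, 61), (81, 55), (84, 55), (87, 55), (90, 55)]
```

The side gaps are about 1–2 mm each, and the lip is parallel to tool y to within 0.1 mm. So I'll wipe purely along tool y, slowly.

Call:
drive_tool([
  [0,[0,0.4,0],0],
  [0,[0,1.0,0],0],
  [0,[0,1.8,0],0],
  [0,[0,2.6,0],0],
  [0,[0,3.4,0],0],
  [0,[0,4.2,0],0],
  [0,[0,5.0,0],0],
  [0,[0,5.6,0],0],
])

```text
time_s: 12.4
eef_pos: [0.4935, -0.0541, 0.084]
tcp_rot: [[-0.993, 0.118, 0.0], [0.118, 0.993, 0.0], [-0.0, 0.0, -1.0]]
wrist_force: [0.1, -0.7, -1.1]
gripper_width: 0.256
finger_force: 29.9
```

```bash
cat >> h.py <<'E'
def pf():
    ax=np.array([.993,-.1184]);ay=np.array([.1184,.993]);o=np.array([.4871,-.1196]);s=env.observe();q=s['eef_pos'][:2]-o
    print('plate x,s',(q@ax).round(4),(q@ay).round(4),'z',s['eef_pos'][2].round(4),'F',s['wrist_force'].round(1),'M',s['moment'].round(2),'h',np.degrees(np.arctan2(s['tcp_rot'][1,0],s['tcp_rot'][0,0])).round(2))
E
python3 -c "
from h import *
pf()"
```

```text
plate x,s -0.0014 0.0658 z 0.084 F [ 0.1 -0.7 -1.1] M [-0.25 -0.09 -0.02] h 173.25
```

Straight, with no side force.

Call:
drive_tool([
  [0,[0,0.7,0],0],
  [0,[0,1.5,0],0],
  [0,[0,2.3,0],0],
  [0,[0,3.1,0],0],
  [0,[0,3.9,0],0],
  [0,[0,4.7,0],0],
  [0,[0,5.5,0],0],
  [0,[0,6.2,0],0],
])

```text
time_s: 13.07
eef_pos: [0.5007, 0.0071, 0.0839]
tcp_rot: [[-0.993, 0.118, -0.0], [0.118, 0.993, 0.0], [0.0, 0.0, -1.0]]
wrist_force: [0.2, -0.8, -1.7]
gripper_width: 0.257
finger_force: 29.9
```

```bash
python3 -c "
from h import *
pf()"
```

```text
plate x,s -0.0015 0.1275 z 0.0839 F [ 0.2 -0.8 -1.7] M [-0.19 -0.16 -0.01] h 173.21
```

Call:
drive_tool([
  [0,[0,0.7,0],0],
  [0,[0,1.4,0],0],
  [0,[0,2.1,0],0],
  [0,[0,2.8,0],0],
  [0,[0,3.4,0],0],
  [0,[0,4.0,0],0],
  [0,[0,4.6,0],0],
  [0,[0,5.2,0],0],
])

```text
time_s: 13.73
eef_pos: [0.5069, 0.0583, 0.0839]
tcp_rot: [[-0.993, 0.119, -0.0], [0.119, 0.993, -0.0], [0.0, -0.0, -1.0]]
wrist_force: [0.8, 0.0, -0.9]
gripper_width: 0.257
finger_force: 29.9
```

Call:
drive_tool([
  [0,[0,0.6,0],0],
  [0,[0,1.2,0],0],
  [0,[0,1.8,0],0],
  [0,[0,2.4,0],0],
  [0,[0,3.0,0],0],
  [0,[0,3.6,0],0],
  [0,[0,4.0,0],0],
  [0,[0,4.0,0],0],
])

```text
time_s: 14.4
eef_pos: [0.5117, 0.0987, 0.084]
tcp_rot: [[-0.993, 0.117, 0.0], [0.117, 0.993, 0.001], [-0.0, 0.001, -1.0]]
wrist_force: [-0.3, 0.2, -1.7]
gripper_width: 0.258
finger_force: 29.9
```

```bash
python3 - <<'E'
from h import *
pf()
for n in('wrist','scene'):
    c=grab(n);h=cv2.cvtColor(c['img'],cv2.COLOR_RGB2HSV)
    m=cv2.inRange(h,(17,130,120),(30,255,255));k,l,st,ce=cv2.connectedComponentsWithStats(m)
    for i in range(1,k):
        if st[i,4]>25:
            q=onz(c,ce[i],.012)[:2]-[.4871,-.1196];print(n,st[i].tolist(),ce[i].round(),'s',(q@[.1184,.993]).round(3),'x',(q@[.993,-.1184]).round(3))
E
```

```text
plate x,s -0.0014 0.2197 z 0.084 F [-0.3  0.2 -1.7] M [ 0.05 -0.11  0.  ] h 173.26
wrist [301, 169, 6, 34, 174] [304. 186.] s 0.241 x -0.034
wrist [304, 230, 18, 21, 257] [312. 240.] s 0.248 x 0.009
wrist [216, 326, 7, 23, 76] [219. 338.] s 0.174 x 0.096
wrist [329, 326, 7, 21, 64] [332. 336.] s 0.268 x 0.095
wrist [332, 364, 6, 11, 42] [334. 369.] s 0.271 x 0.128
wrist [215, 368, 6, 23, 104] [218. 379.] s 0.17 x 0.139
wrist [331, 375, 7, 16, 69] [334. 383.] s 0.272 x 0.143
wrist [84, 407, 385, 13, 2476] [327. 415.] s 0.267 x 0.179
scene [440, 151, 31, 12, 84] [454. 156.] s 0.172 x -0.639
scene [311, 188, 32, 19, 86] [325. 197.] s 0.051 x -0.185
scene [347, 194, 10, 6, 32] [352. 196.] s 0.096 x -0.237
scene [39, 207, 18, 14, 35] [ 48. 214.] s -0.366 x 0.381
scene [353, 232, 38, 19, 191] [371. 240.] s 0.241 x -0.134
scene [40, 245, 25, 20, 158] [ 52. 255.] s -0.206 x 0.432
scene [324, 253, 23, 12, 124] [337. 259.] s 0.229 x -0.026
scene [313, 265, 22, 15, 202] [323. 272.] s 0.235 x 0.028
scene [203, 280, 17, 16, 34] [211. 288.] s 0.111 x 0.231
scene [458, 280, 52, 23, 136] [483. 291.] s 0.495 x -0.174
scene [504, 280, 19, 11, 45] [513. 286.] s 0.53 x -0.236
scene [524, 289, 31, 17, 88] [539. 297.] s 0.58 x -0.244
scene [156, 301, 10, 6, 26] [160. 304.] s 0.076 x 0.329
scene [517, 304, 32, 15, 89] [534. 311.] s 0.587 x -0.197
scene [317, 321, 18, 15, 54] [326. 327.] s 0.336 x 0.132
scene [168, 369, 65, 46, 593] [203. 391.] s 0.286 x 0.376
scene [385, 374, 32, 20, 76] [401. 384.] s 0.499 x 0.126
scene [292, 382, 14, 12, 31] [299. 387.] s 0.388 x 0.257
scene [387, 385, 29, 20, 72] [400. 394.] s 0.509 x 0.143
```

Call:
drive_tool([
  [0,[0,0,-1],0],
  [0,[0,0,-2.5],0],
  [0,[0,0,-4],0],
  [0,[0,0,-5],0],
  [0,[0,-3,-5],0],
  [0,[0,-6.5,-5],0],
  [0,[0,-10,-5],0],
  [0,[0,-13.5,-5],0],
])

```text
time_s: 15.17
eef_pos: [0.4951, -0.0382, 0.1345]
tcp_rot: [[-0.993, 0.118, 0.0], [0.118, 0.993, -0.0], [-0.0, -0.0, -1.0]]
wrist_force: [0.7, -0.3, -1.0]
gripper_width: 0.252
finger_force: 29.9
```

Call:
drive_tool([
  [0,[0,-3.5,0],0],
  [0,[0,-7,0],0],
  [0,[0,-10,0],0],
  [0,[0,-12,0],0],
  [0,[0,-13,0],0],
  [0,[0,-13,0],0],
  [0,[0,-13,0],0],
  [0,[0,-13,0],0],
])

```text
time_s: 15.83
eef_pos: [0.4806, -0.164, 0.1342]
tcp_rot: [[-0.993, 0.117, 0.001], [0.117, 0.993, 0.001], [-0.001, 0.001, -1.0]]
wrist_force: [0.8, 0.9, -1.5]
gripper_width: 0.256
finger_force: 29.9
```

```bash
python3 - <<'E'
from h import *
to([.478,-.169,.0745],172)
for n in('top','scene'):
    c=grab(n);h=cv2.cvtColor(c['img'],cv2.COLOR_RGB2HSV)
    m=cv2.inRange(h,(17,130,100),(30,255,255));k,l,st,ce=cv2.connectedComponentsWithStats(m)
    for i in range(1,k):
        q=onz(c,ce[i],.010)[:2]-[.4871,-.1196];S=q@[.1184,.993];x=q@[.993,-.1184]
        if st[i,4]>6 and -.1<S<.4 and abs(x)<.12: print(n,st[i].tolist(),ce[i].round(),'s',S.round(3),'x',x.round(3))
E
```

```text
t 15.83 at [ 0.4806 -0.164   0.1342] head 173.29 shift [ 0.2  -0.53  5.97] yaw 0.023 F [ 0.8  0.9 -1.5] w 0.256 tilt [-0.0006  0.0007]
top [216, 186, 21, 40, 377] [226. 207.] s 0.225 x 0.002
scene [324, 251, 23, 14, 158] [336. 258.] s 0.224 x -0.028
scene [302, 256, 33, 24, 341] [319. 269.] s 0.22 x 0.025
```

Call:
drive_tool([
  [0,[0.1,-0.5,1],0],
  [0,[0.2,-0.5,2.5],0],
  [0,[0.2,-0.5,4],0],
  [0,[0.2,-0.5,5],0],
  [0,[0.2,-0.5,5.5],0],
  [0,[0.2,-0.5,5.8],0],
  [0,[0.2,-0.5,5.9],0],
  [0,[0.2,-0.5,5.9],0],
])

```text
time_s: 16.6
eef_pos: [0.4778, -0.1702, 0.075]
tcp_rot: [[-0.993, 0.118, 0.0], [0.118, 0.993, -0.0], [-0.0, 0.0, -1.0]]
wrist_force: [0.9, 0.1, -0.9]
gripper_width: 0.258
finger_force: 29.9
```

Call:
drive_tool([
  [0,[0,0,0.1],0],
  [0,[0,0,0.1],0],
  [0.3,[0,0,0.1],0],
  [0.4,[0,0,0.1],0],
  [0.6,[0,0,0.1],0],
  [0.8,[0,0,0.1],0],
  [1,[0,0,0.1],0],
  [1,[0,0,0.1],0],
])

```text
time_s: 17.27
eef_pos: [0.4776, -0.1704, 0.0739]
tcp_rot: [[-0.993, 0.119, 0.0], [0.119, 0.993, -0.0], [-0.0, -0.0, -1.0]]
wrist_force: [0.9, -0.8, 0.2]
gripper_width: 0.613
finger_force: 0.0
```

```bash
python3 -c "
from h import *
to([.478,-.169,.2],173.2)"
```

```text
t 17.27 at [ 0.4776 -0.1704  0.0739] head 173.19 shift [ -0.03   0.14 -12.61] yaw -0.0 F [ 0.9 -0.8  0.2] w 0.613 tilt [-0. -0.]
```

Call:
drive_tool([
  [1,[0,0,0],0],
  [1,[0,0,-1],0],
  [1,[0,0,-4],0],
  [1,[0,0,-8],0],
  [1,[0,0,-12],0],
  [1,[0,0,-16],0],
  [1,[0,3,-18],0],
  [1,[0,6,-18],0],
])

```text
time_s: 17.93
eef_pos: [0.4864, -0.1112, 0.2588]
tcp_rot: [[-0.992, 0.123, 0.006], [0.123, 0.992, -0.002], [-0.007, -0.001, -1.0]]
wrist_force: [1.1, 1.0, -0.9]
gripper_width: 1.0
finger_force: 0.0
```

Call:
drive_tool([
  [1,[0,4,0],0],
  [1,[0,8,0],0],
  [1,[0,12,0],0],
  [1,[0,16,0],0],
  [1,[0,20,0],0],
  [1,[0,22,0],0],
  [1,[0,22,0],0],
  [1,[0,22,0],0],
])

```text
time_s: 18.6
eef_pos: [0.5103, 0.109, 0.2544]
tcp_rot: [[-0.993, 0.115, -0.0], [0.115, 0.993, 0.0], [0.0, 0.0, -1.0]]
wrist_force: [0.4, -1.1, 1.0]
gripper_width: 1.003
finger_force: 0.0
```

```bash
python3 - <<'E'
from h import *
pf()
o=np.array([.4871,-.1196]);A=np.array([[.993,-.1184],[.1184,.993]])
for n in('wrist','scene','top'):
    c=grab(n);h=cv2.cvtColor(c['img'],cv2.COLOR_RGB2HSV)
    m=cv2.inRange(h,(17,120,90),(30,255,255));k,l,st,ce=cv2.connectedComponentsWithStats(m)
    for i in range(1,k):
        q=A@(onz(c,ce[i],.010)[:2]-o)
        if st[i,4]>8 and -.25<q[1]<.4 and abs(q[0])<.12:
            cn=cv2.findContours((l==i).astype(np.uint8),0,2)[0][0][:,0]
            P=np.array([A@(onz(c,p,.010)[:2]-o) for p in cn]);a=cv2.contourArea((P*1000).astype(np.float32))
            print(n,st[i].tolist(),'x,s',q.round(3),'area mm2',round(a),'x',P[:,0].min().round(3),P[:,0].max().round(3),'s',P[:,1].min().round(3),P[:,1].max().round(3))
# scraper on stand, top view: dark foot/grip
E
```

```text
plate x,s -0.0041 0.2297 z 0.2544 F [ 0.4 -1.1  1. ] M [ 0.03 -0.2   0.  ] h 173.38
wrist [256, 147, 30, 36, 753] x,s [-0.028  0.223] area mm2 1016 x -0.045 -0.002 s 0.207 0.242
wrist [251, 177, 44, 57, 1064] x,s [0.027 0.226] area mm2 1610 x -0.008 0.065 s 0.199 0.254
scene [218, 165, 14, 7, 25] x,s [-0.078 -0.248] area mm2 161 x -0.085 -0.067 s -0.266 -0.225
scene [209, 197, 12, 6, 12] x,s [ 0.038 -0.139] area mm2 0 x 0.02 0.055 s -0.142 -0.138
scene [324, 251, 23, 15, 168] x,s [-0.027  0.224] area mm2 1038 x -0.047 -0.001 s 0.207 0.244
scene [302, 256, 33, 25, 361] x,s [0.025 0.22 ] area mm2 2089 x -0.007 0.054 s 0.182 0.255
top [329, 191, 3, 8, 14] x,s [ 0.068 -0.031] area mm2 20 x 0.06 0.077 s -0.035 -0.028
```

```bash
python3 - <<'E'
from h import *
o=np.array([.4871,-.1196]);A=np.array([[.993,-.1184],[.1184,.993]])
for n,z in(('wrist',.012),('scene',.012)):
    c=load(n);hs=cv2.cvtColor(c['img'],cv2.COLOR_RGB2HSV);print(n,'rows x -.06..+.072; cols s .17...27')
    for x in np.arange(-.06,.075,.003):
        r=''
        for s in np.arange(.17,.2705,.0025):
            u,v=proj(c,[*(o+A.T@[x,s]),z]);p=hs[int(round(v)),int(round(u))].astype(int)
            r+=str(min(9,p[2]//26)) if 15<=p[0]<=30 and p[1]>110 else ('.' if p[2]>140 else ',')
        print('%4d'%round(x*1000),r)
E
```

```text
wrist rows x -.06..+.072; cols s .17...27
 -60 ,,,,,,,,,,,,,,,,,,,,,,,,,,,,,,,,,,,,,,,,,
 -57 ,,,,,,,,,,,,,,,,,,,,,,,,,,,,,,,,,,,,,,,,,
 -54 ...,....,..,,,,,,,,,,,,,,,,,,,,,,,,,,,,,,
 -51 ............,,,,.,,,,.,,,,,,,,,,,,,,,,,,,
 -48 ............,............................
 -45 ............,.......777777777............
 -42 ............,..66666677787777............
 -39 ...............66666677777777............
 -36 ...............66666677777777............
 -33 ............,..66666677777877............
 -30 ............,..66666677777777............
 -27 ............,..66666677777777............
 -24 ...............66666677777777............
 -21 ...............66666667777666............
 -18 ...............666665,,,,,,,,,...........
 -15 ...........,...666665....................
 -12 ...........,...666666....................
  -9 ...........,....66666....67..............
  -6 ................66666.677777.............
  -3 ...............,,5565,.77777.............
   0 ...............,,,,,,,.77777.............
   3 .................,,,,,.677777..67........
   6 ...................
[... 2513 characters left out ...]
 ......7777777...66667888899886,.,........
  33 ......7777676.....668888999998...........
  36 ......7776766.......7899999999...........
  39 .....,7777776.......89999999998..........
  42 .....,.7776677......89999999998..........
  45 ,,,..,.665677........9999999986..........
  48 ,,,,.,,,,,556.....,,.8999999877..........
  51 ,,,,,,,,,,,,.....,,,..889898775..........
  54 ,,,,,,,,,,,,,...,,,....7788775.,.........
  57 ,,,,,,,,,,,,,...,,,,...,,656.............
  60 ,,,,,,,.,..,.............................
  63 ,,,,,,...................................
  66 ,,,,,,..........,........................
  69 ,,,,,,,,,,,,,,,,,,,,,,,,,,,,,,,,,,,,,,,,,
  72 ,,,,,,,,,,,,,,,,,,,,,,,,,,,,,,,,,,,,,,,,,
```

```bash
python3 - <<'E'
from h import *
o=np.array([.4871,-.1196]);A=np.array([[.993,-.1184],[.1184,.993]])
w=load('wrist');s=load('scene');P=lambda c,x,y:proj(c,[*(o+A.T@[x,y]),.012])
for k,a,b in [('+x upper',(.063,.200),(.044,.186)),('+x upper b',(.033,.200),(.013,.184)),('+x low',(.063,.206),(.047,.200)),('-x end',(.021,.215),(.020,.214)),('disc',(.037,.231),(.041,.232)),('square',(-.033,.231),(-.03,.232)),('strip end',(-.003,.217),(0,.214)),('strip far',(-.042,.208),(-.045,.212))]:
    q,e=tri(w,P(w,*a),s,P(s,*b));print(k,(A@(q[:2]-o)).round(4),'z',q[2].round(4),'miss',e.round(4))
# scraper check in top view: foot/grip colours
t=load('top');h=cv2.cvtColor(t['img'],cv2.COLOR_RGB2HSV)
for x in np.arange(-.09,.091,.006):
    r=''
    for yy in np.arange(-.13,.02,.005):
        u,v=proj(s,[*(o+A.T@[x,yy]),.124]);p=s['img'][int(round(v)),int(round(u))];r+=str(int(p.mean())//26)
    print('%4d'%round(x*1000),r)
to([.5,.1,.3],173.2)
E
```

```text
+x upper [0.0572 0.2   ] z 0.0297 miss 0.0031
+x upper b [0.0283 0.1997] z 0.0314 miss 0.0041
+x low [0.0575 0.2078] z 0.0252 miss 0.0023
-x end [0.0208 0.2149] z 0.0131 miss 0.0004
disc [0.0383 0.2305] z 0.0088 miss 0.0011
square [-0.0325  0.2307] z 0.0094 miss 0.0007
strip end [-0.0017  0.2152] z 0.0109 miss 0.0041
strip far [-0.0434  0.2102] z 0.0127 miss 0.0049
 -90 765577754445545666666666666665
 -84 654577764455555566666665556655
 -78 755556554444555566666566666666
 -72 665555444444455556666666666666
 -66 554544444444445556666666666666
 -60 444444444444445466666666666666
 -54 444444444444444456666666666666
 -48 444454455445555445666666666666
 -42 554544555555554544566666666666
 -36 555555555555544444456666666666
 -30 555555555545433333335666666666
 -24 555555554444333333333466666666
 -18 555444433333343333333345666666
 -12 444443333333333433333333566666
  -6 343333333333334333333332346555
   0 433333333345443333332323323332
   6 433333344345653333333323333322
  12 433454456545643333333333332232
  18 654565456666644333333333333232
  24 665566666666654333333333333332
  30 665566666666655333333333333333
  36 666566666666665333333333332333
  42 666666666666665433333333332332
  48 666666666565665544343323333333
  54 566665655655566555444333332333
  60 555555566556565556544343332333
  66 565656666666666666666433332333
  72 666666666666666666666554344333
  78 666666666666666665666665434333
  84 666666666666666666666666654333
  90 656666666666666666666666676322
t 18.75 at [0.5105 0.1061 0.2539] head 173.1 shift [ 0.98 -0.74 -4.6 ] yaw -0.002 F [ 0.4 -0.6 -0.1] w 0.996 tilt [ 0.0004 -0.001 ]
```

```bash
python3 - <<'E'
from h import *
s=grab('scene');c0=np.array([.4785,-.1700]);a=np.radians(-6.8);R=np.array([[np.cos(a),-np.sin(a)],[np.sin(a),np.cos(a)]])
def px(x,y,z):
    u,v=proj(s,[*(c0+R@[x,y]),z]);return s['img'][int(round(v)),int(round(u))].tolist(),(round(u),round(v))
for k,p in {'grip top':(0,0,.124),'grip top ends':(.034,0,.124),'b':(-.034,0,.124),'above grip':(0,-.02,.145),'grip face':(0,.012,.1),'foot +y face':(0.05,.014,.05),'foot -':(-.045,.014,.05),'foot low':(0,.014,.04),'stand front':(0,.035,.032),'foot top end':(.055,0,.068),'beyond foot end':(.069,.0,.04)}.items(): print(k,*px(*p))
E
```

```text
grip top [139, 101, 58] (246, 170)
grip top ends [139, 101, 59] (235, 175)
b [145, 111, 75] (257, 165)
above grip [172, 139, 98] (241, 159)
grip face [119, 85, 55] (250, 180)
foot +y face [77, 55, 33] (235, 206)
foot - [85, 59, 48] (265, 191)
foot low [66, 47, 38] (251, 201)
stand front [160, 132, 93] (257, 207)
foot top end [94, 57, 39] (230, 198)
beyond foot end [78, 64, 53] (226, 210)
```

The colours at the predicted points match an upright scraper on its stand, all five offcuts are in the tray, and the arm is clear. Handing in.

```bash
python3 -c "
from h import *
print(env.close_job())"
```

```text
the job is handed in; nothing more can be done
None
```

I turned the dial to the long mark, wiped all five offcuts into the tray, stood the scraper back upright on its stand, and handed the job in at about 19 s; no verdict came back, and the jar, hammer and punch block were never approached.

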